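# Load a tile into the sprung marking jig

### The arm

A 7-joint arm with a two-finger parallel gripper is mounted at the origin on the work surface. World frame = base frame: x ahead of the robot, y to its left, z up, the work surface at z = 0. Lengths are in m, angles in degrees, forces in N, time in s.
With the tool pointing down it reaches from about 0.425 to 0.875 m from the base axis. Payload 4.7 kg.
Tool frame: the origin (TCP) lies on the centre line of the jaws, within the pads' length; the fingertips stand 25 mm ahead of it and the grasp point (between the pads) lies 6 mm ahead of it; z points along the fingers, y is the direction in which the jaws open and shut (so a half turn about z gives the same grasp; the last joint's range is limited). The gripper opens to 87 mm and grips with 3 to 60 N. Pads are 19 mm wide; open, the fingers measure 117 mm over their backs; the gripper's body (75 mm by 190 mm) begins 51 mm behind the grasp point.
Start: joints at [73.172, 18.392, -4.016, 83.108, 1.295, 78.541, -3.26], TCP at [0.197, -0.619, 0.248] pointing down, gripper open.
Joint ranges: [-163.93, 163.93], [-17.29, 119.83], [-79.2, 71.16], [3.27, 140.29], [-89.18, 269.18], [5.43, 117.66], [-154.24, 154.24]. Speed limits (degrees/s): [147.25, 147.25, 180, 180, 180, 180, 180].

### API

Orientations are given as [roll, pitch, yaw] about the fixed x, y, z axes, in that order (R = Rz(yaw) Ry(pitch) Rx(roll)).
In Python, from cell import env gives the robot as it stands.
- The arm moves only by the shell command python3 -m creep 'ROWS' [OPENING] [FORCE]. ROWS is JSON, a list of rows, each an object of numbers: "tx", "ty", "tz": the shift along the tool's x, y, z in m; "rx", "ry", "rz": the turn, a rotation vector about the tool's x, y, z in degrees. In form: [{"tx": .., "ty": .., "tz": .., "rx": .., "ry": .., "rz": ..}, ...]. A call has 1 to 20 rows; each row shifts and turns the commanded pose from where the row before left it, along the tool's axes as they then stand; what a row does not reach is not made up. A row lasts 1/8 s, in which the tool goes at most 62.5 mm and 10.7 degrees, less where a joint would pass 70% of its speed; a pose out of reach is approached as far as the arm can. A call is refused whole if a number of a shift passes 0.0625 or a number of a turn 10.7, either way. A call with a gripper value outside its range is refused whole. OPENING is the finger opening in m, from 0 to 0.087, set as the call begins (- or left out, the last holds). The fingers move at their own pace and stop on an object; FORCE is the grip in N (left out, the last holds). Time passes only in rows, so rows that do not move let the fingers close. It gives the time, the measured TCP pose, the force and the opening at its end, in the units of the state.
- env.get_obs(): the state, without advancing time (a new reading comes with each control period).
- env.read_camera(name): name is "side" or "top" or "wrist"; returns a dict with "pixels" (384x512x3 uint8, red, green, blue), "intrinsics" (3x3 intrinsics, pixels), "R" (3x3) and "t" (3): a world point X has camera coordinates R X + t. Camera axes: x right, y down, z forward; pixel columns grow to the right and rows downward; lengths in m; the calibration is good to about 2 mm. A picture is of the moment at which its call begins. There is no depth.
- env.sign_off(): hands the job in, once; it reports no verdict.
The state is a dict: "time_s": time; "qpos": joint angles; "joint_velocities": joint speeds; "effort": joint torques, N m; "tool_pos": TCP position; "tool_rot": TCP orientation; "force": force on the tool from outside, world axes, zero at the start; "wrist_torque": the same for the moment, N m; "grip_width": finger opening in m.
Only numpy, scipy, OpenCV 4.12 (cv2) and the standard library are available. Lean on these libraries where they do the work, as an engineer would, in place of code of your own. Each camera call takes 0.05 s, during which the arm holds its last target.

### The job

Load the tile that lies in the lane of the marking jig: press the jig's long bar down with one fingertip to lift the sprung flap and keep it down while the other fingertip pushes the tile along the bed under the flap, fully home against the end stop; then let the bar up so that the flap clamps the tile, and move clear. Do not let the flap touch the tile before it is home, do not lift or tip the tile (it is only pushed), and leave the other things on the bench alone.

Things in the scene. Friction and masses are not known exactly. Their poses are not given: they have to be found in the camera images.
- jig: tile marking jig, fixed to the bench: wooden base 140 x 254 mm, 12 mm high, with a grey bed, top 22 mm above the bench. Origin: on the bench below the hinge axis, at the flap's entry edge. Axes: z up; +y is the way the tile is pushed (entry end at y = -140 mm, stop end at +96 mm); +x goes from the hinge axis to the tile lane, -x to the press bar.
- lane_entry (a point): middle of the lane's entry end, on the bed (jig x = 39, y = -140 mm). The lane is 54 mm wide (jig x = 12 to 66 mm), between the hinge rail (top 32 mm above the bench; lugs at its two ends reach 49 mm) and the far guide (top 34 mm), and runs along y to the end stop, whose face is at y = +60 mm. It is open above except under the flap.
- flap (a joint): angle (rad) of the sprung steel plate on a hinge axis along jig y, 42 mm above the bench: flap on the lane side, press bar on the other. 0 = shut, empty (a tile cannot enter, and pushing it against the flap opens nothing); 0.15 = flat on a tile; 0.45 = fully open, at its limit. From 0.25 it is clear of a tile. Pressing the bar opens it, 4 N at first, 8 N fully down; let go, it springs back.
- flap_edge (a point): middle of the flap's entry edge (moves with the flap). The flap is a 2.5 mm steel plate with a square window, over jig x = 2 to 63, y = 0 to 57 mm; fully open its outer edge is about 65 mm above the bench.
- press_bar (a point): point on top of the press bar at jig y = -60 mm. The bar is round steel, 12 mm thick, along jig y from -130 to +57 mm. Shut: bar top 43 mm above the bench at jig x = -35 mm; fully down: 28 mm above the bench (6 mm above the bed) at jig x = -30 mm. It can be pressed anywhere along it, and a fingertip may slide along it while pressing.
- tile: the tile to be loaded: fired stoneware, 50 (x) x 70 (y) x 16 mm, about 110 g, lying loose on the bed in the lane, outside the flap. Origin under its centre. Its y axis is along the lane.
- seat (a point): the point of the bed where the tile's origin lies when the tile is fully home against the end stop: jig x = 39, y = 25 mm, 22 mm above the bench. The tile's rear end then still stands 10 mm out of the flap.
- marked_tile: a tile of the same size that is already done (small square mark on top), lying flat on the bench beyond the jig's stop end. Origin under its centre. Leave alone.
- stamp: wooden hand stamp, a turned handle 80 mm tall, 33 mm across, standing on the bench beyond the jig (far side). Origin under its centre. Leave alone.
- trimmer: loop trimming tool, about 150 mm long and 20 mm high with a wooden handle, lying on the bench on the press-bar side of the jig, near it. Leave alone.
- kidney: flat wooden kidney rib, 60 x 104 x 6 mm, lying on the bench beyond the jig's open (entry) end. Leave alone.
- scraper: scraper with a yellow handle and a 95 mm wide steel blade, about 155 mm long, lying on the bench to the robot's right. Leave alone.
- wrench: 170 mm wrench lying on the bench to the robot's left. Leave alone.
- brush: 180 mm brush lying on the bench to the robot's left. Leave alone.
- straightedge: steel straightedge 400 x 35 x 4 mm lying at the back of the bench. Leave alone.
Not all that is in view belongs to the job. Leave any blue, purple or red look-alike of the tile alone.

How it is judged:
By the outcome, as a careful person would: the job done as asked, in the order asked, and still so for the second after the job is handed in, with the robot touching nothing.
It also fails if it takes over 51 s, if anything falls off the work surface, if the arm or the gripper's body presses on something with over 40 N, if the wrist force passes 120 N, or if a joint passes its speed limit or range.

## Working session

There is one attempt and no reset: what is moved stays moved. The work goes in short steps, Python scripts to look and compute and a shell command to move; the robot and the scene stay as the last step left them, time stands still between calls to the robot, and variables do not carry over. Pictures are saved under pics/ and viewed, and the job is handed in when it is done.

```bash
ls; mkdir -p pics; python3 - <<'E'
from cell import env
import cv2,numpy as np
o=env.get_obs(); print({k:np.round(v,3).tolist() for k,v in o.items()})
for n in("side","top","wrist"):
    c=env.read_camera(n); cv2.imwrite(f"pics/{n}0.png",cv2.cvtColor(c["pixels"],cv2.COLOR_RGB2BGR))
    print(n,np.round(c["intrinsics"],1).tolist(),np.round(c["R"],3).tolist(),np.round(c["t"],3).tolist())
E
```

```text
pics
{'time_s': 0.0, 'qpos': [73.172, 18.44, -4.016, 83.175, 1.297, 78.54, -3.259], 'joint_velocities': [-0.083, 0.014, 0.006, 0.003, 0.014, 0.038, -0.048], 'effort': [-0.0, -49.129, -0.404, -31.253, -0.064, 0.044, 0.0], 'tool_pos': [0.197, -0.619, 0.246], 'tool_rot': [-179.891, 0.008, 17.64], 'force': [0.663, 0.146, -0.697], 'wrist_torque': [0.017, 0.002, 0.048], 'grip_width': 0.087}
side [[381.8, 0.0, 254.4], [0.0, 381.8, 191.7], [0.0, 0.0, 1.0]] [[-0.964, -0.267, -0.013], [-0.136, 0.531, -0.836], [0.23, -0.804, -0.548]] [0.549, 0.125, 1.04]
top [[443.6, 0.0, 259.1], [0.0, 443.6, 189.7], [0.0, 0.0, 1.0]] [[-0.014, -1.0, 0.01], [-0.993, 0.012, -0.116], [0.116, -0.011, -0.993]] [0.007, 0.606, 1.481]
wrist [[321.4, 0.0, 256.4], [0.0, 321.4, 192.5], [0.0, 0.0, 1.0]] [[0.303, -0.953, -0.001], [-0.915, -0.291, 0.278], [-0.265, -0.083, -0.961]] [-0.648, -0.033, 0.392]
```

View pics/side0.png

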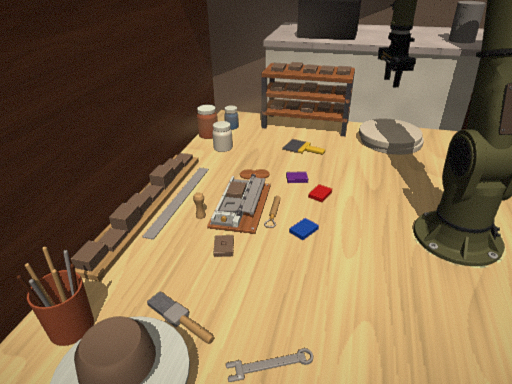

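View pics/top0.png

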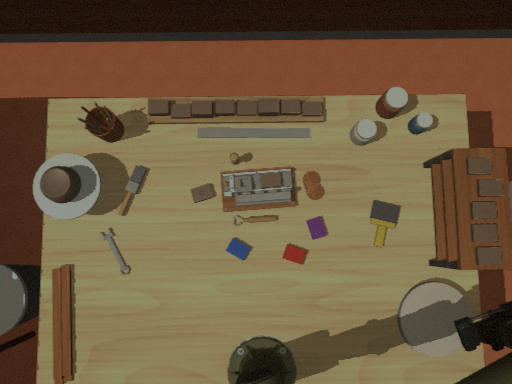

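View pics/wrist0.png

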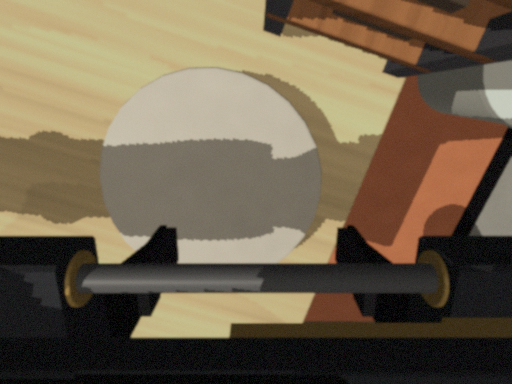

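```bash
python3 - <<'E'
import cv2
a=cv2.imread("pics/top0.png")[140:240,180:340]; cv2.imwrite("pics/topc.png",cv2.resize(a,None,fx=5,fy=5,interpolation=cv2.INTER_CUBIC))
a=cv2.imread("pics/side0.png")[160:265,185:300]; cv2.imwrite("pics/sidec.png",cv2.resize(a,None,fx=5.5,fy=5.5,interpolation=cv2.INTER_CUBIC))
E
```

```text
(no output)
```

View pics/topc.png

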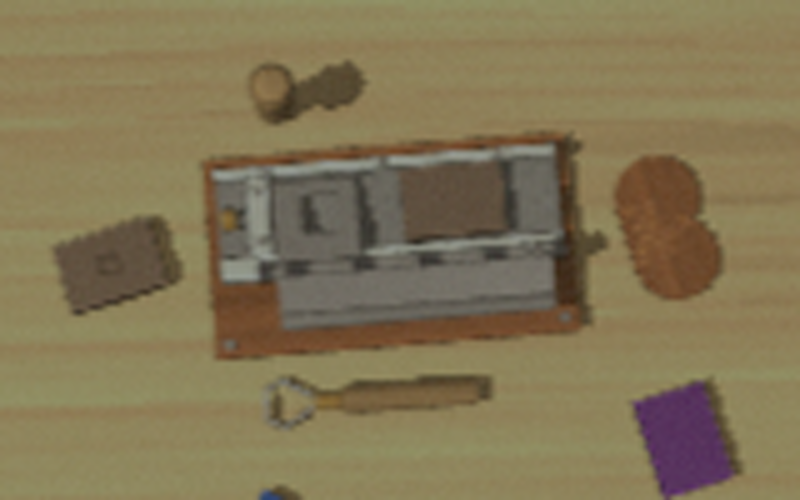

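View pics/sidec.png

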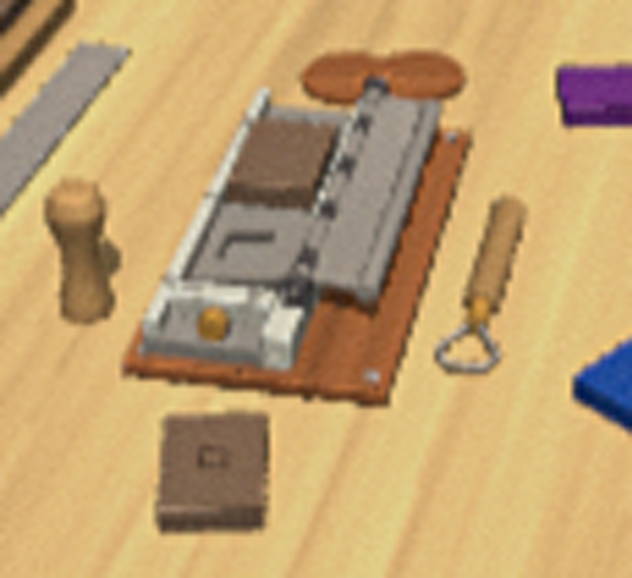

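```bash
cat > h.py <<'E'
import numpy as np, cv2
from cell import env
from scipy.spatial.transform import Rotation as Ro
from scipy.optimize import least_squares
def back(c,uv,z):
    K,R,t=map(np.array,(c["intrinsics"],c["R"],c["t"]))
    d=np.linalg.inv(K)@np.array([uv[0],uv[1],1.]); C=-R.T@t; D=R.T@d
    return C+D*(z-C[2])/D[2]
def proj(c,X):
    K,R,t=map(np.array,(c["intrinsics"],c["R"],c["t"]))
    p=(np.atleast_2d(X)@R.T+t)@K.T; return p[:,:2]/p[:,2:]
def jw(p,X):  # jig pose (x,y,yaw rad) -> world
    X=np.atleast_2d(X).astype(float); c,s=np.cos(p[2]),np.sin(p[2])
    return np.c_[p[0]+c*X[:,0]-s*X[:,1],p[1]+s*X[:,0]+c*X[:,1],X[:,2]]
E
python3 - <<'E'
from h import *
c=env.read_camera("top")
f=lambda u,v:(180+u/5,140+v/5)
for n,u,z in [("BL stop/near",(216,357),.012),("BR",(580,328),.012),("TL",(205,160),.012),("TR",(565,137),.012),("tile TL",(402,165),.038),("tile TR",(503,160),.038),("tile BR",(507,232),.038),("tile BL",(403,240),.038)]:
    print(n,np.round(back(c,f(*u),z),4))
for n,u,z in [("rack",(468,270),0),("rackfront",(425,160),.0),("rack",(440,150),0.2),("rack",(470,265),0.2),("stamp",(236,158),0.08)]: print(n,np.round(back(c,u,z),3))
w=env.read_camera("wrist"); o=env.get_obs(); T=Ro.from_euler("xyz",o["tool_rot"],degrees=True)
C=-np.array(w["R"]).T@w["t"]; print(T.as_matrix().round(2), T.inv().apply(C-o["tool_pos"]).round(3),(T.as_matrix().T@np.array(w["R"]).T).round(2))
E
```

```text
BL stop/near [0.5346 0.1238 0.012 ]
BR [ 0.5515 -0.1278  0.012 ]
TL [0.6721 0.1309 0.012 ]
TR [ 0.6853 -0.1204  0.012 ]
tile TL [ 0.6629 -0.0059  0.038 ]
tile TR [ 0.6655 -0.0752  0.038 ]
tile BR [ 0.6158 -0.077   0.038 ]
tile BL [ 0.6112 -0.0059  0.038 ]
rack [ 0.323 -0.716  0.   ]
rackfront [ 0.708 -0.589  0.   ]
rack [ 0.703 -0.559  0.2  ]
rack [ 0.351 -0.628  0.2  ]
stamp [0.708 0.076 0.08 ]
[[ 0.95  0.3  -0.  ]
 [ 0.3  -0.95  0.  ]
 [-0.   -0.   -1.  ]] [ 0.077 -0.001 -0.139] [[-0.   -0.96 -0.28]
 [ 1.   -0.    0.  ]
 [-0.   -0.28  0.96]]
```

```bash
python3 -m creep '[{"tx":0.025,"ty":-0.037},{"tx":0.025,"ty":-0.037},{"tx":0.025,"ty":-0.037},{"tx":0.025,"ty":-0.037},{"rz":-9.475},{"rz":-9.475},{"rz":-9.475},{"rz":-9.475},{"rz":-9.475},{"rz":-9.475},{"rz":-9.475},{"rz":-9.475}]' 0.056 30
```

```text
$[0]: bad value
```

```bash
python3 -m creep '[{"tx":0.025,"ty":-0.037,"tz":0,"rx":0,"ry":0,"rz":0},{"tx":0.025,"ty":-0.037,"tz":0,"rx":0,"ry":0,"rz":0},{"tx":0.025,"ty":-0.037,"tz":0,"rx":0,"ry":0,"rz":0},{"tx":0.025,"ty":-0.037,"tz":0,"rx":0,"ry":0,"rz":0},{"tx":0,"ty":0,"tz":0,"rx":0,"ry":0,"rz":-9.475},{"tx":0,"ty":0,"tz":0,"rx":0,"ry":0,"rz":-9.475},{"tx":0,"ty":0,"tz":0,"rx":0,"ry":0,"rz":-9.475},{"tx":0,"ty":0,"tz":0,"rx":0,"ry":0,"rz":-9.475},{"tx":0,"ty":0,"tz":0,"rx":0,"ry":0,"rz":-9.475},{"tx":0,"ty":0,"tz":0,"rx":0,"ry":0,"rz":-9.475},{"tx":0,"ty":0,"tz":0,"rx":0,"ry":0,"rz":-9.475},{"tx":0,"ty":0,"tz":0,"rx":0,"ry":0,"rz":-9.475}]' 0.056 30
```

```text
time_s: 1.75
tool_pos: [0.2473, -0.448, 0.2475]
tool_rot: [-180.0, -0.0, 93.8]
force: [-0.0, -0.2, 0.3]
grip_width: 0.0556
```

```bash
python3 -m creep '[{"tx":0.034,"ty":0.038,"tz":0.003,"rx":0,"ry":0,"rz":0},{"tx":0.034,"ty":0.038,"tz":0.003,"rx":0,"ry":0,"rz":0},{"tx":0.034,"ty":0.038,"tz":0.003,"rx":0,"ry":0,"rz":0},{"tx":0.034,"ty":0.038,"tz":0.003,"rx":0,"ry":0,"rz":0},{"tx":0.034,"ty":0.038,"tz":0.003,"rx":0,"ry":0,"rz":0},{"tx":0.034,"ty":0.038,"tz":0.003,"rx":0,"ry":0,"rz":0},{"tx":0.034,"ty":0.038,"tz":0.003,"rx":0,"ry":0,"rz":0},{"tx":0.034,"ty":0.038,"tz":0.003,"rx":0,"ry":0,"rz":0},{"tx":0.034,"ty":0.038,"tz":0.003,"rx":0,"ry":0,"rz":0},{"tx":0.034,"ty":0.038,"tz":0.003,"rx":0,"ry":0,"rz":0},{"tx":0,"ty":0,"tz":0,"rx":0,"ry":0,"rz":0},{"tx":0,"ty":0,"tz":0,"rx":0,"ry":0,"rz":0},{"tx":0,"ty":0,"tz":0,"rx":0,"ry":0,"rz":0}]'
python3 - <<'E'
from h import *
c=env.read_camera("wrist"); a=cv2.cvtColor(c["pixels"],cv2.COLOR_RGB2BGR); cv2.imwrite("pics/w1.png",a); import pickle; pickle.dump(c,open("w1.pkl","wb"))
cv2.imwrite("pics/w1c.png",cv2.resize(a[0:290,60:440],None,fx=2,fy=2,interpolation=cv2.INTER_CUBIC))
E
```

```text
time_s: 3.38
tool_pos: [0.6057, -0.0878, 0.2176]
tool_rot: [-180.0, 0.1, 93.3]
force: [-0.7, -0.7, -0.3]
grip_width: 0.0561
```

View pics/w1c.png

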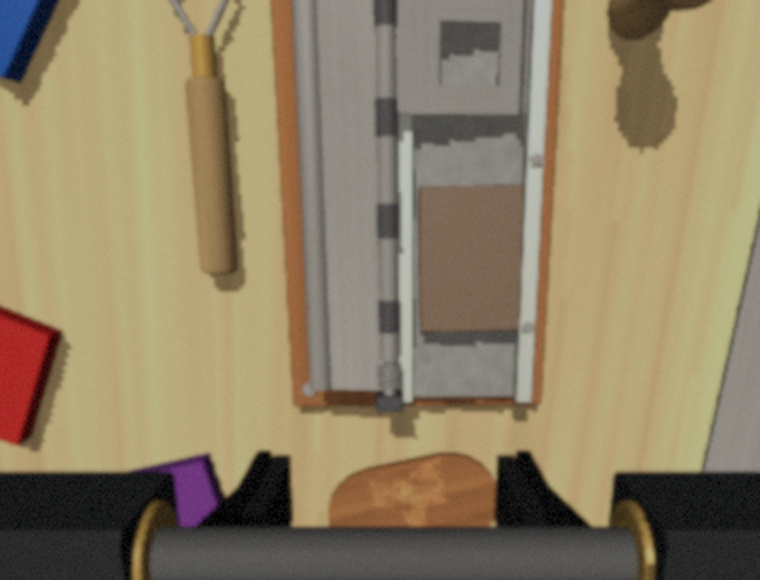

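```bash
python3 - <<'E'
from h import *; import pickle
c=pickle.load(open("w1.pkl","rb"))
f=lambda u,v:(60+u/2-.25,v/2-.25)
N=None
P=[("rail in low",(413,403),(12,-140,32)),("rail in up",(412,135),(12,N,32)),("guide in low",(516,403),(66,-140,34)),("guide in mid",(523,180),(66,N,34)),("guide in up",(530,5),(66,N,34)),
("flap edge l",(400,113),(N,0,39)),("flap edge r",(518,114),(N,0,33)),
("bar end",(319,391),(-35,-130,40)),("bar ctr up",(309,30),(-35,N,40)),
("base BL",(297,405),(N,N,12)),("base BR",(538,403),(N,N,12)),("tTL",(418,187),(N,N,38)),("tTR",(521,184),(N,N,38)),("tBR",(521,328),(N,N,38)),("tBL",(421,331),(N,N,38)),("trimBut",(220,270),(N,N,10)),("trimtop",(190,80),(N,N,10)),("pressplate in",(388,200),(0,N,45)),("lug low",(390,400),(0,N,49))]
W=[back(c,f(*u),j[2]/1000) for _,u,j in P]
def inv(p,X): return (Ro.from_euler("z",-p[2]).apply(X-np.array([p[0],p[1],0])))*1000
def res(p):
    r=[]
    for (n,u,j),X in zip(P,W):
        L=inv(p,X); r+=[L[k]-j[k] for k in(0,1) if j[k] is not None]
    return r
s=least_squares(res,[.6,0,.06],loss="soft_l1",x_scale=[.01,.01,.01]); p=s.x; print(p[:2].round(4),np.degrees(p[2]).round(2))
np.save("p.npy",p)
for (n,u,j),X in zip(P,W): print(n,X[:2].round(4),inv(p,X).round(1),j)
E
```

```text
[0.596  0.0256] 4.05
rail in low [ 0.618  -0.1136] [  12.1 -140.4   32. ] (12, -140, 32)
rail in up [0.6088 0.0188] [12.3 -7.6 32. ] (12, None, 32)
guide in low [ 0.672  -0.1099] [  66.3 -140.5   34. ] (66, -140, 34)
guide in mid [0.663  0.0016] [ 65.1 -28.6  34. ] (66, None, 34)
guide in up [0.6577 0.0757] [65.  45.7 34. ] (66, None, 34)
flap edge l [0.6025 0.0272] [ 6.6  1.2 39. ] (None, 0, 39)
flap edge r [0.6575 0.0307] [61.7  0.8 33. ] (None, 0, 33)
bar end [ 0.569  -0.1074] [ -36.4 -130.7   40. ] (-35, -130, 40)
bar ctr up [0.5604 0.0587] [-33.2  35.6  40. ] (-35, None, 40)
base BL [ 0.5539 -0.1249] [ -52.6 -147.1   12. ] (None, None, 12)
base BR [ 0.6892 -0.116 ] [  82.9 -147.7   12. ] (None, None, 12)
tTL [ 0.613  -0.0046] [ 14.8 -31.2  38. ] (None, None, 38)
tTR [ 6.615e-01 -4.000e-04] [ 63.5 -30.5  38. ] (None, None, 38)
tBR [ 0.6693 -0.0691] [ 66.4 -99.6  38. ] (None, None, 38)
tBL [ 0.6192 -0.0736] [  16.2 -100.5   38. ] (None, None, 38)
trimBut [ 0.5115 -0.0523] [-89.8 -71.7  10. ] (None, None, 10)
trimtop [0.4983 0.0398] [-96.4  21.1  10. ] (None, None, 10)
pressplate in [ 0.5992 -0.0113] [  0.6 -36.9  45. ] (0, None, 45)
lug low [ 0.6056 -0.1073] [ 1.000e-01 -1.332e+02  4.900e+01] (0, None, 49)
```

```bash
cat > d.py <<'E'
from h import *; import sys
p=np.load("p.npy"); o=env.get_obs(); T=Ro.from_euler("xyz",o["tool_rot"],degrees=True)
g=jw(p,[float(sys.argv[1])/1e3,float(sys.argv[2])/1e3,float(sys.argv[3])/1e3])[0]
L=Ro.from_euler("z",-p[2]).apply(np.array(o["tool_pos"])-[p[0],p[1],0])*1e3
print("t",o["time_s"],"jig pos",L.round(1),"yaw err",(o["tool_rot"][2]-90-np.degrees(p[2])).round(2),"tool delta mm",(T.inv().apply(g-o["tool_pos"])*1e3).round(1),"F",np.round(o["force"],1),"w",o["grip_width"])
E
python3 d.py 3 -117 100
```

```text
t 3.425 jig pos [   1.7 -113.7  217.7] yaw err -0.76 tool delta mm [ -3.1   1.4 117.7] F [ 0.2 -0.2 -0.1] w 0.055806936280993466
```

```bash
python3 -m creep '[{"tx":-0.003,"ty":0.001,"tz":0.02,"rx":0,"ry":0,"rz":-0.7},{"tx":0,"ty":0,"tz":0.03,"rx":0,"ry":0,"rz":0},{"tx":0,"ty":0,"tz":0.03,"rx":0,"ry":0,"rz":0},{"tx":0,"ty":0,"tz":0.02,"rx":0,"ry":0,"rz":0},{"tx":0,"ty":0,"tz":0.013,"rx":0,"ry":0,"rz":0},{"tx":0,"ty":0,"tz":0,"rx":0,"ry":0,"rz":0},{"tx":0,"ty":0,"tz":0,"rx":0,"ry":0,"rz":0}]' 0.060 40
python3 d.py 3 -117 100
python3 - <<'E'
from h import *; import pickle
c=env.read_camera("wrist"); a=cv2.cvtColor(c["pixels"],cv2.COLOR_RGB2BGR); pickle.dump(c,open("w2.pkl","wb"))
cv2.imwrite("pics/w2c.png",cv2.resize(a,None,fx=1.5,fy=1.5,interpolation=cv2.INTER_CUBIC))
b=cv2.cvtColor(env.read_camera("side")["pixels"],cv2.COLOR_RGB2BGR)
cv2.imwrite("pics/s2c.png",cv2.resize(b[130:250,180:320],None,fx=5,fy=5,interpolation=cv2.INTER_CUBIC))
E
```

```text
time_s: 4.3
tool_pos: [0.6083, -0.0889, 0.1055]
tool_rot: [179.9, 0.0, 94.1]
force: [-0.4, -0.5, -0.1]
grip_width: 0.06
t 4.3 jig pos [   4.1 -115.   105.5] yaw err 0.1 tool delta mm [-2.  -1.2  5.5] F [-0.4 -0.5 -0.1] w 0.06002580740892452
```

View pics/w2c.png

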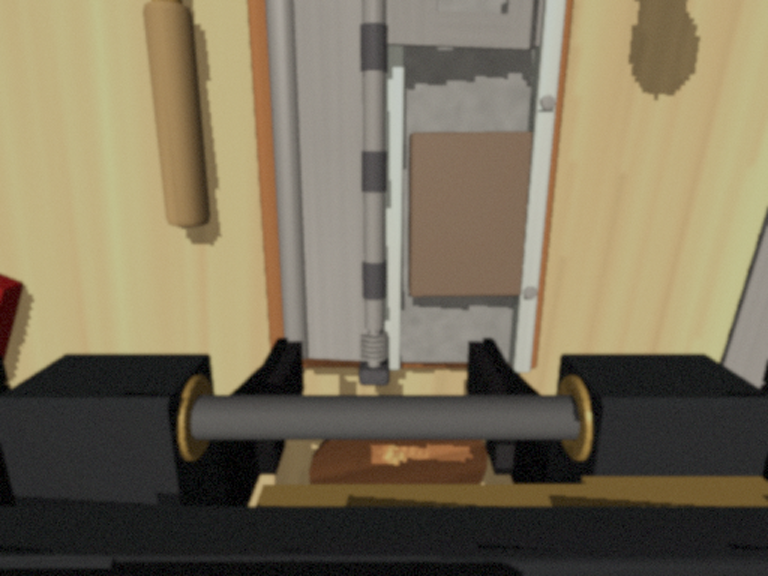

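View pics/s2c.png

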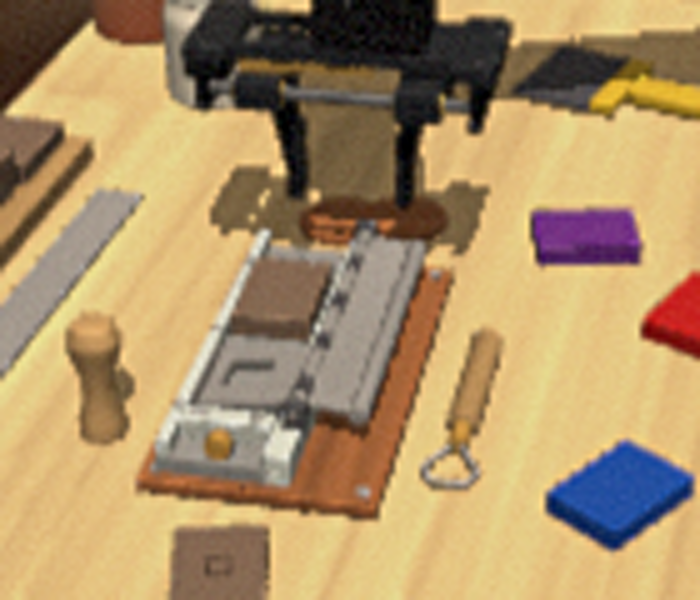

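```bash
python3 - <<'E'
from h import *; import pickle
c=pickle.load(open("w2.pkl","rb")); p=np.load("p.npy")
o=env.get_obs(); T=Ro.from_euler("xyz",o["tool_rot"],degrees=True)
for y in(-.045,-.030,.030,.045):
    for x in(-.0095,.0095): print(x,y,(proj(c,T.apply([x,y,.025])+o["tool_pos"])*1.5).round(0))
f=lambda u,v:(u/1.5-.17,v/1.5-.17)
def inv(X): return (Ro.from_euler("z",-p[2]).apply(X-np.array([p[0],p[1],0])))*1000
for n,u,z in [("tBL",(410,296),38),("tBR",(526,297),38),("tTL",(411,133),38),("tTR",(529,133),38),("guide low in",(514,370),34),("guide in up",(538,70),34),("rail in low",(401,369),32),("rail in up",(403,70),32),("flap edge",(450,45),37),("bar ctr low",(291,320),43),("bar ctr up",(277,20),43),("lug",(374,372),49),("hinge up",(374,20),42)]: print(n,inv(back(c,f(*u),z/1e3)).round(1))
E
```

```text
-0.0095 -0.045 [[264. 389.]]
0.0095 -0.045 [[260. 342.]]
-0.0095 -0.03 [[303. 389.]]
0.0095 -0.03 [[301. 342.]]
-0.0095 0.03 [[463. 389.]]
0.0095 0.03 [[465. 342.]]
-0.0095 0.045 [[503. 389.]]
0.0095 0.045 [[506. 342.]]
tBL [  16.  -100.8   38. ]
tBR [  68.  -101.2   38. ]
tTL [ 15.3 -31.4  38. ]
tTR [ 63.4 -31.3  38. ]
guide low in [  66.5 -138.9   34. ]
guide in up [66.1 -7.1 34. ]
rail in low [  12.6 -139.4   32. ]
rail in up [12.  -6.9 32. ]
flap edge [30.1  1.4 37. ]
bar ctr low [ -36.8 -110.4   43. ]
bar ctr up [-35.7   8.6  43. ]
lug [   0.  -132.7   49. ]
hinge up [ 0.5  8.9 42. ]
```

```bash
python3 -m creep '[{"tx":-0.002,"ty":-0.002,"tz":0.01,"rx":0,"ry":0,"rz":0},{"tx":0,"ty":0,"tz":0.01,"rx":0,"ry":0,"rz":0},{"tx":0,"ty":0,"tz":0.008,"rx":0,"ry":0,"rz":0},{"tx":0,"ty":0,"tz":0.006,"rx":0,"ry":0,"rz":0},{"tx":0,"ty":0,"tz":0.004,"rx":0,"ry":0,"rz":0},{"tx":0,"ty":0,"tz":0.003,"rx":0,"ry":0,"rz":0},{"tx":0,"ty":0,"tz":0,"rx":0,"ry":0,"rz":0},{"tx":0,"ty":0,"tz":0,"rx":0,"ry":0,"rz":0}]'
python3 d.py 2 -117 54.3
```

```text
time_s: 5.4
tool_pos: [0.6057, -0.0909, 0.0639]
tool_rot: [180.0, 0.0, 94.1]
force: [-1.6, -0.0, 4.6]
grip_width: 0.06
t 5.4 jig pos [   1.4 -116.9   63.9] yaw err 0.09 tool delta mm [-0.1  0.6  9.6] F [-1.6 -0.   4.6] w 0.06000277601454413
```

```bash
python3 -m creep '[{"tx":0,"ty":0,"tz":0.003,"rx":0,"ry":0,"rz":0},{"tx":0,"ty":0,"tz":0.003,"rx":0,"ry":0,"rz":0},{"tx":0,"ty":0,"tz":0.002,"rx":0,"ry":0,"rz":0},{"tx":0,"ty":0,"tz":0.001,"rx":0,"ry":0,"rz":0},{"tx":0,"ty":0,"tz":0,"rx":0,"ry":0,"rz":0},{"tx":0,"ty":0,"tz":0,"rx":0,"ry":0,"rz":0}]'
python3 d.py 2 -117 54.3
cat > pic.py <<'E'
from h import *; import pickle,sys
n=sys.argv[1]
c=env.read_camera("wrist"); a=cv2.cvtColor(c["pixels"],cv2.COLOR_RGB2BGR); pickle.dump(c,open(f"w{n}.pkl","wb"))
cv2.imwrite(f"pics/w{n}c.png",cv2.resize(a,None,fx=1.5,fy=1.5,interpolation=cv2.INTER_CUBIC))
c=env.read_camera("side");pickle.dump(c,open(f"s{n}.pkl","wb"))
b=cv2.cvtColor(c["pixels"],cv2.COLOR_RGB2BGR)
cv2.imwrite(f"pics/s{n}c.png",cv2.resize(b[130:250,180:320],None,fx=5,fy=5,interpolation=cv2.INTER_CUBIC))
E
python3 pic.py 3
```

```text
time_s: 6.15
tool_pos: [0.6074, -0.0908, 0.0561]
tool_rot: [179.8, 0.0, 94.1]
force: [-0.9, 0.9, 7.4]
grip_width: 0.06
t 6.15 jig pos [   3.1 -116.9   56.1] yaw err 0.1 tool delta mm [-0.1 -1.2  1.8] F [-0.9  0.9  7.4] w 0.060010110052658557
```

View pics/w3c.png

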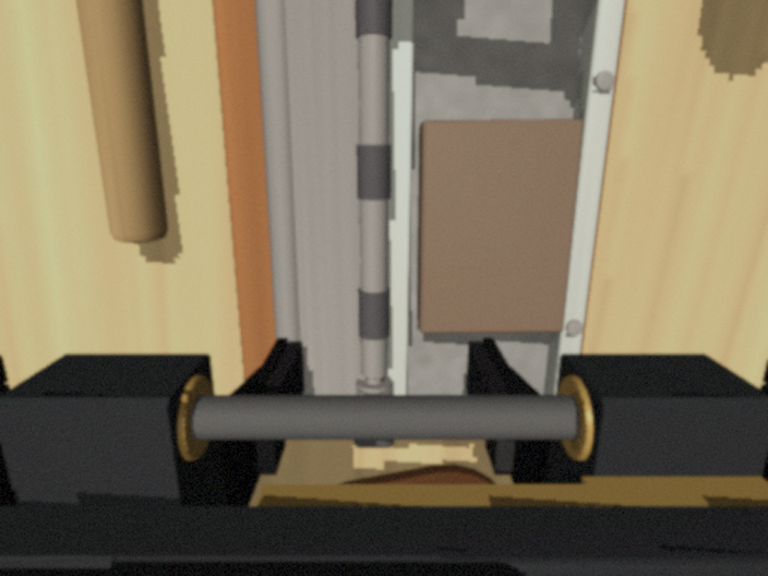

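View pics/s3c.png

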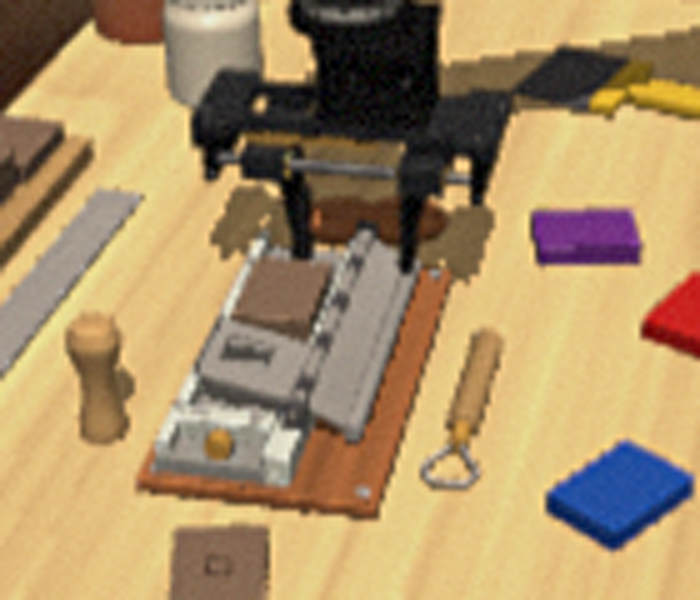

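```bash
python3 -m creep '[{"tx":0,"ty":0,"tz":0.001,"rx":0,"ry":0,"rz":0},{"tx":0.001,"ty":0,"tz":0.0005,"rx":0,"ry":0,"rz":0},{"tx":0.002,"ty":0,"tz":0,"rx":0,"ry":0,"rz":0},{"tx":0.002,"ty":0,"tz":0,"rx":0,"ry":0,"rz":0},{"tx":0.002,"ty":0,"tz":0,"rx":0,"ry":0,"rz":0},{"tx":0.003,"ty":0,"tz":0,"rx":0,"ry":0,"rz":0},{"tx":0.004,"ty":0,"tz":0,"rx":0,"ry":0,"rz":0},{"tx":0.004,"ty":0,"tz":0,"rx":0,"ry":0,"rz":0},{"tx":0.004,"ty":0,"tz":0,"rx":0,"ry":0,"rz":0},{"tx":0.004,"ty":0,"tz":0,"rx":0,"ry":0,"rz":0},{"tx":0.002,"ty":0,"tz":0,"rx":0,"ry":0,"rz":0},{"tx":0,"ty":0,"tz":0,"rx":0,"ry":0,"rz":0}]'
python3 d.py 2 -20 54.5; python3 pic.py 4
```

```text
time_s: 7.75
tool_pos: [0.6064, -0.067, 0.0551]
tool_rot: [179.7, 0.3, 94.1]
force: [0.9, -5.6, 9.2]
grip_width: 0.0601
t 7.75 jig pos [  3.8 -93.   55.1] yaw err 0.01 tool delta mm [73.  -1.8  0.2] F [ 0.9 -5.6  9.2] w 0.06011767636917631
```

View pics/w4c.png

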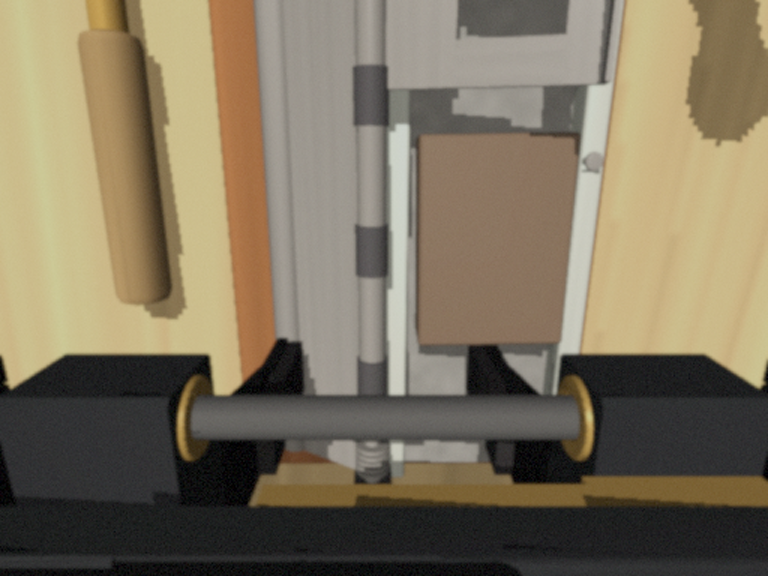

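View pics/s4c.png

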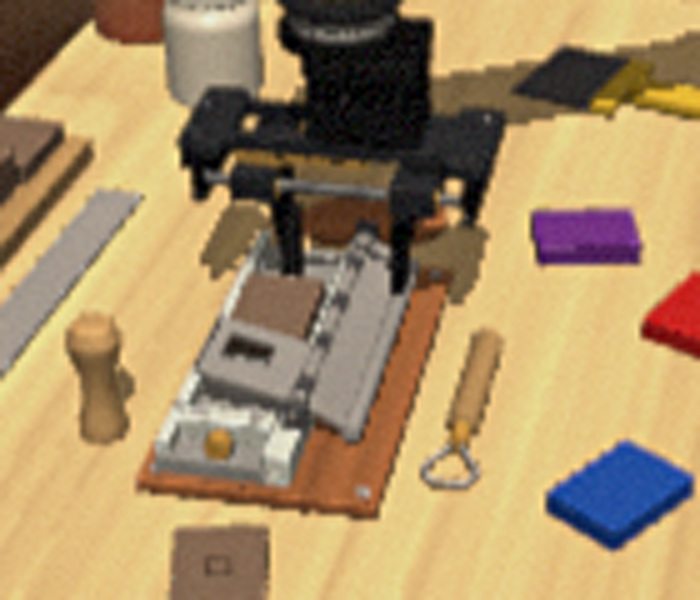

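```bash
python3 -m creep '[{"tx":0.003,"ty":0,"tz":0,"rx":0,"ry":0,"rz":0},{"tx":0.004,"ty":0,"tz":0,"rx":0,"ry":0,"rz":0},{"tx":0.004,"ty":0,"tz":0,"rx":0,"ry":0,"rz":0},{"tx":0.004,"ty":0,"tz":0,"rx":0,"ry":0,"rz":0},{"tx":0.004,"ty":0,"tz":0,"rx":0,"ry":0,"rz":0},{"tx":0.004,"ty":0,"tz":0,"rx":0,"ry":0,"rz":0},{"tx":0.004,"ty":0,"tz":0,"rx":0,"ry":0,"rz":0},{"tx":0.004,"ty":0,"tz":0,"rx":0,"ry":0,"rz":0},{"tx":0.004,"ty":0,"tz":0,"rx":0,"ry":0,"rz":0},{"tx":0.004,"ty":0,"tz":0,"rx":0,"ry":0,"rz":0},{"tx":0.003,"ty":0,"tz":0,"rx":0,"ry":0,"rz":0},{"tx":0,"ty":0,"tz":0,"rx":0,"ry":0,"rz":0}]'
python3 d.py 2 -20 54.5; python3 pic.py 5
```

```text
time_s: 9.35
tool_pos: [0.6035, -0.0248, 0.0551]
tool_rot: [179.7, 0.3, 94.1]
force: [2.3, -5.3, 8.4]
grip_width: 0.0597
t 9.35 jig pos [  3.9 -50.8  55.1] yaw err 0.02 tool delta mm [30.8 -1.9  0.5] F [ 2.3 -5.3  8.4] w 0.05966543740659394
```

View pics/w5c.png

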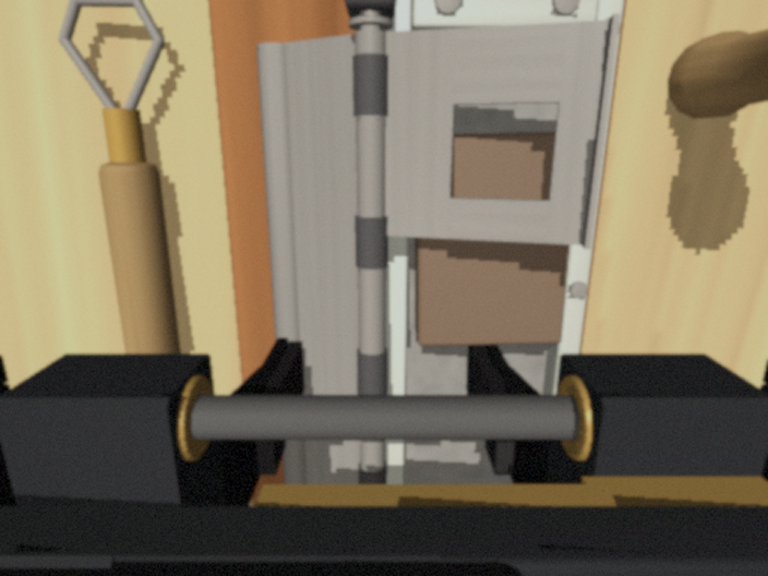

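View pics/s5c.png

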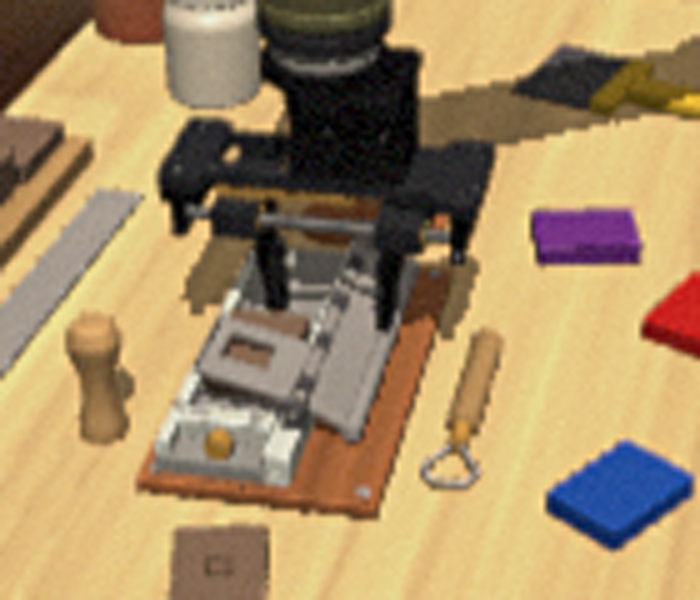

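```bash
python3 -m creep '[{"tx":0.003,"ty":0,"tz":0,"rx":0,"ry":0,"rz":0},{"tx":0.004,"ty":0,"tz":0,"rx":0,"ry":0,"rz":0},{"tx":0.004,"ty":0,"tz":0,"rx":0,"ry":0,"rz":0},{"tx":0.004,"ty":0,"tz":0,"rx":0,"ry":0,"rz":0},{"tx":0.004,"ty":0,"tz":0,"rx":0,"ry":0,"rz":0},{"tx":0.003,"ty":0,"tz":0,"rx":0,"ry":0,"rz":0},{"tx":0.003,"ty":0,"tz":0,"rx":0,"ry":0,"rz":0},{"tx":0.002,"ty":0,"tz":0,"rx":0,"ry":0,"rz":0},{"tx":0.001,"ty":0,"tz":0,"rx":0,"ry":0,"rz":0},{"tx":0,"ty":0,"tz":0,"rx":0,"ry":0,"rz":0}]'
python3 d.py 2 -20 54.5
```

```text
time_s: 10.7
tool_pos: [0.6017, 0.0026, 0.0551]
tool_rot: [179.7, 0.3, 94.0]
force: [1.2, -5.4, 9.0]
grip_width: 0.0595
t 10.7 jig pos [  4.  -23.3  55.1] yaw err -0.01 tool delta mm [ 3.3 -2.   0.6] F [ 1.2 -5.4  9. ] w 0.05947759598928303
```

```bash
python3 -m creep '[{"tx":0.001,"ty":0,"tz":0,"rx":0,"ry":0,"rz":0},{"tx":0.001,"ty":0,"tz":0,"rx":0,"ry":0,"rz":0},{"tx":0.001,"ty":0,"tz":0,"rx":0,"ry":0,"rz":0},{"tx":0,"ty":0,"tz":0,"rx":0,"ry":0,"rz":0}]'
python3 d.py 2 -20 54.5
python3 -m creep '[{"tx":0.001,"ty":0,"tz":0,"rx":0,"ry":0,"rz":0},{"tx":0.001,"ty":0,"tz":0,"rx":0,"ry":0,"rz":0},{"tx":0,"ty":0,"tz":0,"rx":0,"ry":0,"rz":0}]'
python3 d.py 2 -20 54.5; python3 pic.py 6
```

```text
time_s: 11.2
tool_pos: [0.6015, 0.0041, 0.0551]
tool_rot: [179.7, 0.4, 94.0]
force: [2.4, -9.2, 8.4]
grip_width: 0.0598
t 11.2 jig pos [  4.  -21.8  55.1] yaw err -0.08 tool delta mm [ 1.8 -2.   0.6] F [ 2.4 -9.2  8.4] w 0.05981061987873876
time_s: 11.58
tool_pos: [0.6015, 0.0043, 0.0552]
tool_rot: [179.7, 0.5, 93.9]
force: [2.1, -10.6, 8.8]
grip_width: 0.0597
t 11.575 jig pos [  3.9 -21.6  55.2] yaw err -0.15 tool delta mm [ 1.6 -1.9  0.6] F [  2.1 -10.6   8.8] w 0.05970030362528367
```

View pics/w6c.png

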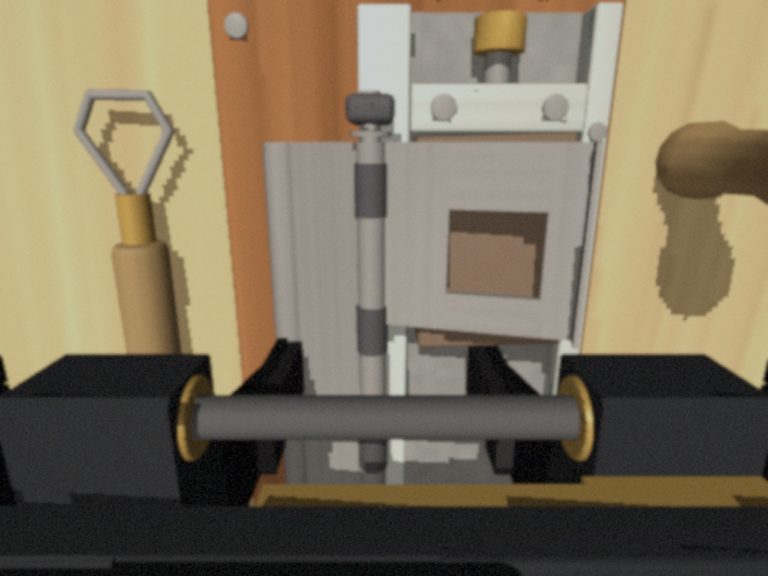

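```bash
python3 - <<'E'
from h import *; import pickle
c=pickle.load(open("w6.pkl","rb")); p=np.load("p.npy")
a=cv2.cvtColor(c["pixels"],cv2.COLOR_RGB2BGR)
cv2.imwrite("pics/w6z.png",cv2.resize(a[40:250,230:430],None,fx=3.8,fy=2.8,interpolation=cv2.INTER_CUBIC))
f=lambda u,v:(u/1.5-.17,v/1.5-.17)
def inv(X): return (Ro.from_euler("z",-p[2]).apply(X-np.array([p[0],p[1],0])))*1000
for n,u,z in [("tile rear L",(420,346),38),("tile rear R",(460,346),38),("stop face?",(500,132),34),("stop face@38",(500,132),38),("stop face@22",(500,132),22),("flap e hinge",(390,326),43),("rail end",(398,142),32),("bar end",(275,142),28)]: print(n,inv(back(c,f(*u),z/1e3)).round(1))
for X in ([39,60,38],[39,60,34],[15,60,38],[62,60,38],[15,-10,38],[63,-10,38],[39,-10,38],[39,60,22],[5,0,44]): print(X,(proj(c,jw(p,np.array(X)/1e3))*1.5).round(0))
E
```

```text
tile rear L [ 16.9 -10.4  38. ]
tile rear R [ 30.9 -10.4  38. ]
stop face? [41.1 60.6 34. ]
stop face@38 [40.2 60.5 38. ]
stop face@22 [43.9 60.9 22. ]
flap e hinge [ 6.4 -0.9 43. ]
rail end [ 9.1 57.7 32. ]
bar end [-31.1  57.8  28. ]
[39, 60, 38] [[496. 134.]]
[39, 60, 34] [[493. 134.]]
[15, 60, 38] [[418. 134.]]
[62, 60, 38] [[571. 133.]]
[15, -10, 38] [[414. 345.]]
[63, -10, 38] [[552. 344.]]
[39, -10, 38] [[483. 344.]]
[39, 60, 22] [[485. 135.]]
[5, 0, 44] [[386. 324.]]
```

View pics/w6z.png

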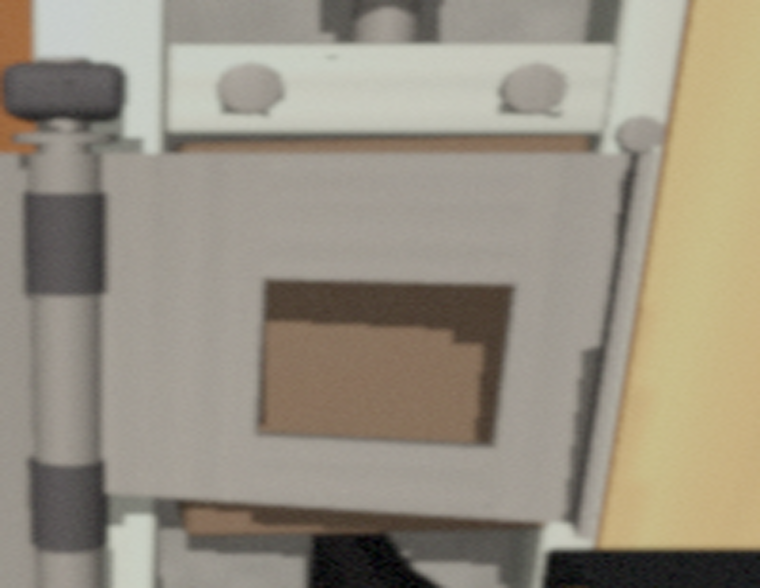

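```bash
python3 -m creep '[{"tx":0.001,"ty":0,"tz":0,"rx":0,"ry":0,"rz":0},{"tx":0.001,"ty":0,"tz":0,"rx":0,"ry":0,"rz":0},{"tx":0.001,"ty":0,"tz":0,"rx":0,"ry":0,"rz":0},{"tx":0,"ty":0,"tz":0,"rx":0,"ry":0,"rz":0},{"tx":0,"ty":0,"tz":0,"rx":0,"ry":0,"rz":0}]'
python3 d.py 2 -20 54.5; python3 pic.py 7
python3 - <<'E'
import pickle
from h import *
c=pickle.load(open("w7.pkl","rb"))
a=cv2.cvtColor(c["pixels"],cv2.COLOR_RGB2BGR)
cv2.imwrite("pics/w7z.png",cv2.resize(a[40:250,230:430],None,fx=3.8,fy=2.8,interpolation=cv2.INTER_CUBIC))
E
```

```text
time_s: 12.3
tool_pos: [0.6014, 0.0047, 0.0552]
tool_rot: [179.7, 0.7, 93.8]
force: [1.0, -15.8, 9.5]
grip_width: 0.0601
t 12.3 jig pos [  3.8 -21.2  55.2] yaw err -0.27 tool delta mm [ 1.2 -1.9  0.7] F [  1.  -15.8   9.5] w 0.060065852334828154
```

View pics/w7z.png

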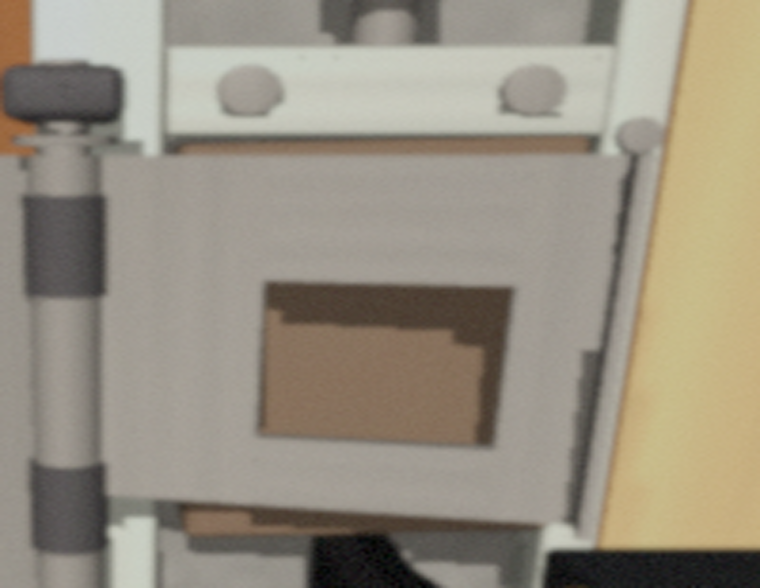

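View pics/s7c.png

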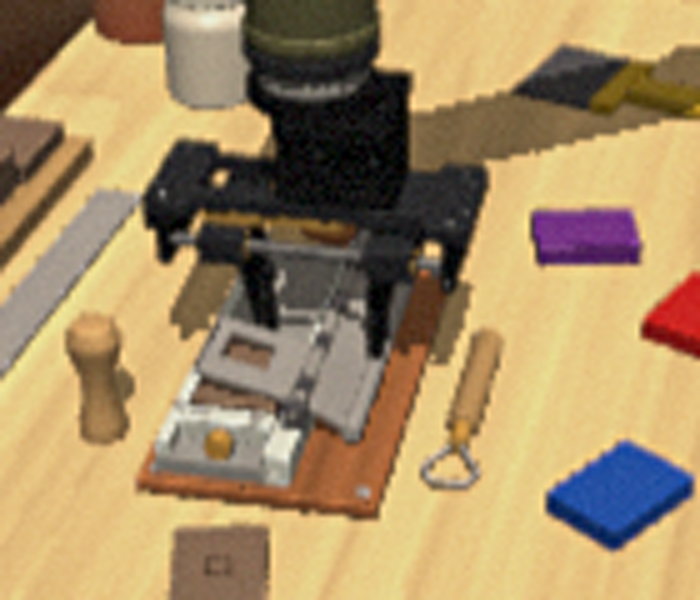

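```bash
python3 -m creep '[{"tx":-0.002,"ty":0,"tz":0,"rx":0,"ry":0,"rz":0},{"tx":-0.003,"ty":0,"tz":0,"rx":0,"ry":0,"rz":0},{"tx":-0.003,"ty":0,"tz":0,"rx":0,"ry":0,"rz":0},{"tx":-0.003,"ty":0,"tz":0,"rx":0,"ry":0,"rz":0},{"tx":-0.002,"ty":0,"tz":0,"rx":0,"ry":0,"rz":0},{"tx":0,"ty":0,"tz":0,"rx":0,"ry":0,"rz":0},{"tx":0,"ty":0,"tz":0,"rx":0,"ry":0,"rz":0}]'
python3 d.py 2 -20 54.5; python3 pic.py 8
python3 - <<'E'
import pickle
from h import *
c=pickle.load(open("w8.pkl","rb"))
a=cv2.cvtColor(c["pixels"],cv2.COLOR_RGB2BGR)
cv2.imwrite("pics/w8z.png",cv2.resize(a[40:250,230:430],None,fx=3.8,fy=2.8,interpolation=cv2.INTER_CUBIC))
E
```

```text
time_s: 13.28
tool_pos: [0.6015, 0.0037, 0.0551]
tool_rot: [179.7, -0.1, 94.1]
force: [0.8, 3.2, 8.2]
grip_width: 0.0597
t 13.275 jig pos [  3.9 -22.2  55.1] yaw err 0.09 tool delta mm [ 2.2 -1.9  0.6] F [0.8 3.2 8.2] w 0.05970884064624778
```

View pics/w8z.png

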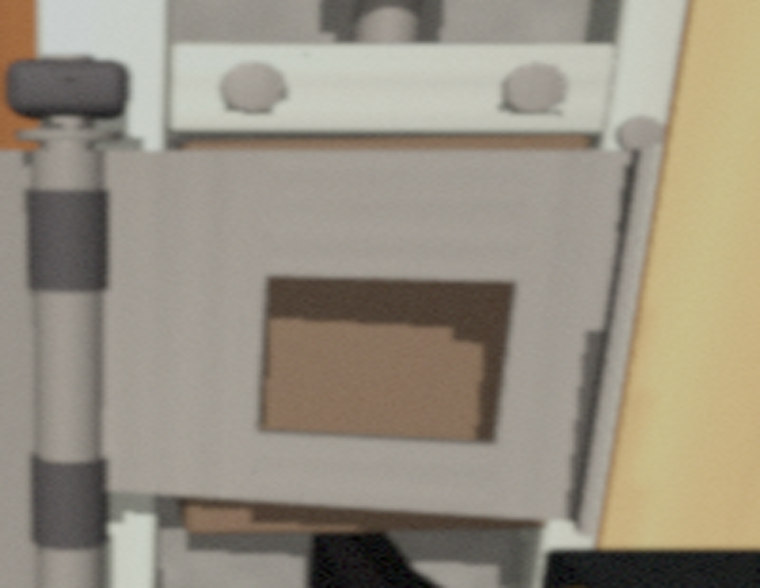

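```bash
python3 -m creep '[{"tx":-0.002,"ty":0,"tz":0,"rx":0,"ry":0,"rz":0},{"tx":-0.002,"ty":0,"tz":0,"rx":0,"ry":0,"rz":0},{"tx":-0.002,"ty":0,"tz":0,"rx":0,"ry":0,"rz":0},{"tx":0,"ty":0,"tz":0,"rx":0,"ry":0,"rz":0}]'
python3 d.py 2 -20 54.5; python3 pic.py 9
python3 - <<'E'
import pickle
from h import *
c=pickle.load(open("w9.pkl","rb"))
a=cv2.cvtColor(c["pixels"],cv2.COLOR_RGB2BGR)
cv2.imwrite("pics/w9z.png",cv2.resize(a[40:250,230:430],None,fx=3.8,fy=2.8,interpolation=cv2.INTER_CUBIC))
E
```

```text
time_s: 13.88
tool_pos: [0.6015, -0.0006, 0.0549]
tool_rot: [179.7, -0.2, 94.2]
force: [0.1, 5.7, 8.4]
grip_width: 0.0598
t 13.875 jig pos [  3.6 -26.5  54.9] yaw err 0.16 tool delta mm [ 6.5 -1.6  0.5] F [0.1 5.7 8.4] w 0.059810724017061744
```

View pics/w9z.png

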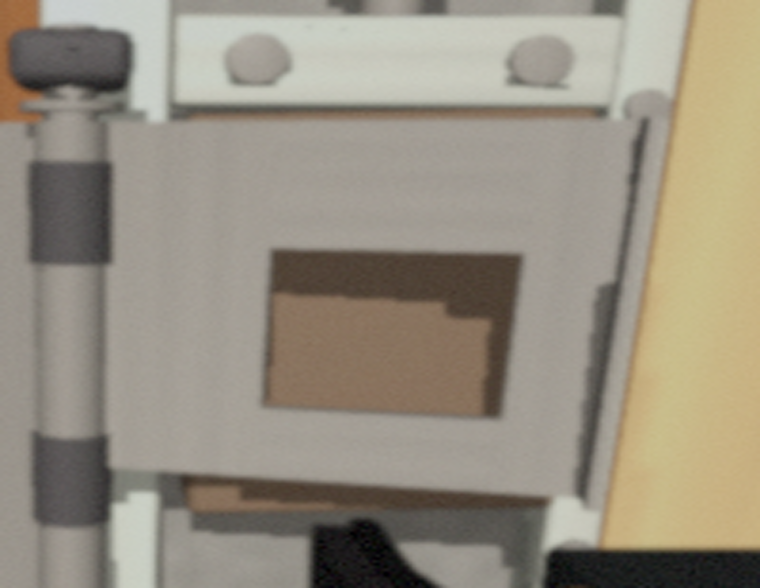

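The finger is clear of the tile (tip at about (345,525), tile rear at about row 508), and the tile is still against the stop. I'll let the bar up slowly now.

```bash
python3 -m creep '[{"tx":0,"ty":0,"tz":-0.002,"rx":0,"ry":0,"rz":0},{"tx":0,"ty":0,"tz":-0.003,"rx":0,"ry":0,"rz":0},{"tx":0,"ty":0,"tz":-0.003,"rx":0,"ry":0,"rz":0},{"tx":0,"ty":0,"tz":-0.003,"rx":0,"ry":0,"rz":0},{"tx":0,"ty":0,"tz":-0.003,"rx":0,"ry":0,"rz":0},{"tx":0,"ty":0,"tz":-0.004,"rx":0,"ry":0,"rz":0},{"tx":0,"ty":0,"tz":-0.01,"rx":0,"ry":0,"rz":0},{"tx":0,"ty":0,"tz":-0.02,"rx":0,"ry":0,"rz":0},{"tx":0,"ty":0,"tz":-0.03,"rx":0,"ry":0,"rz":0},{"tx":0,"ty":0,"tz":-0.03,"rx":0,"ry":0,"rz":0},{"tx":0,"ty":0,"tz":-0.03,"rx":0,"ry":0,"rz":0},{"tx":-0.02,"ty":0,"tz":-0.02,"rx":0,"ry":0,"rz":0},{"tx":-0.02,"ty":0,"tz":0,"rx":0,"ry":0,"rz":0},{"tx":0,"ty":0,"tz":0,"rx":0,"ry":0,"rz":0},{"tx":0,"ty":0,"tz":0,"rx":0,"ry":0,"rz":0}]'
python3 d.py 2 -20 54.5; python3 pic.py 10
python3 - <<'E'
from h import *
b=cv2.cvtColor(env.read_camera("top")["pixels"],cv2.COLOR_RGB2BGR)
cv2.imwrite("pics/t10.png",b)
E
```

```text
time_s: 15.85
tool_pos: [0.6015, -0.0436, 0.2099]
tool_rot: [-179.9, -0.1, 94.1]
force: [-0.2, 0.1, -0.1]
grip_width: 0.0598
t 15.85 jig pos [  0.6 -69.4 209.9] yaw err 0.09 tool delta mm [ 49.2   1.8 155.5] F [-0.2  0.1 -0.1] w 0.059837753790554817
```

View pics/w10c.png

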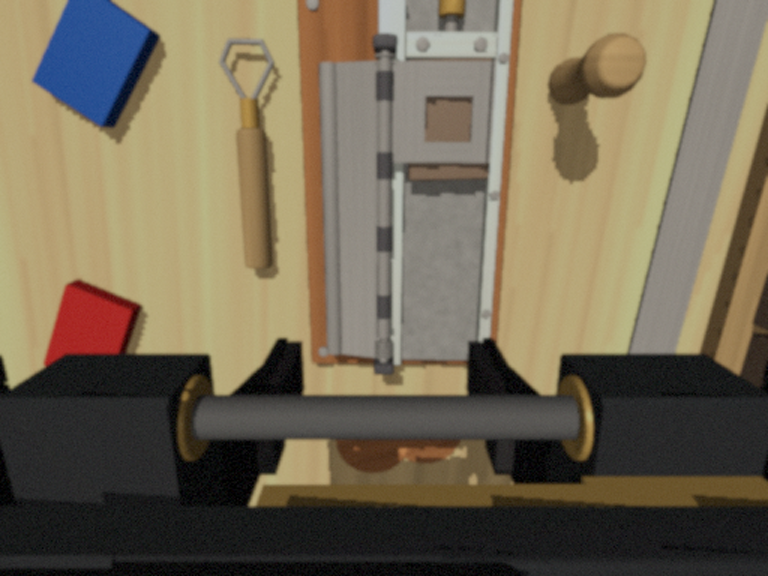

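View pics/s10c.png

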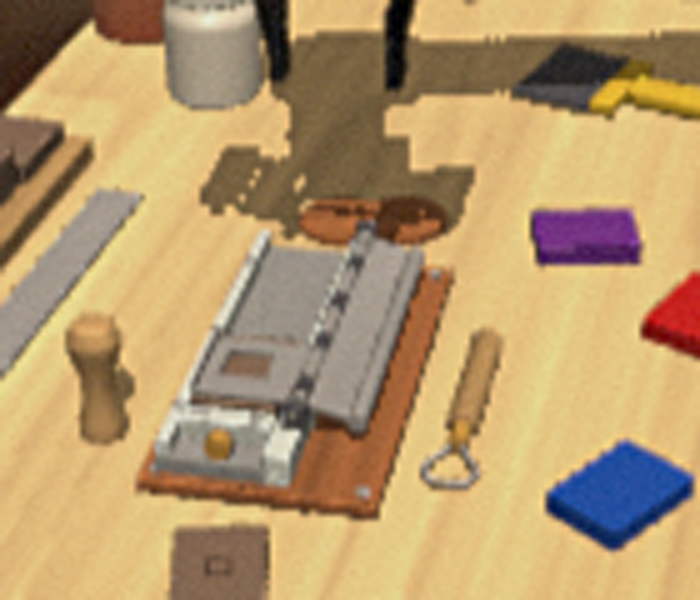

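View pics/t10.png

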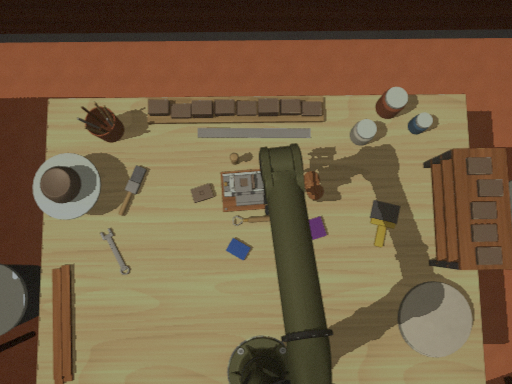

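```bash
python3 - <<'E'
from h import *; import pickle
c=pickle.load(open("w10.pkl","rb")); p=np.load("p.npy")
f=lambda u,v:(u/1.5-.17,v/1.5-.17)
def inv(X): return (Ro.from_euler("z",-p[2]).apply(X-np.array([p[0],p[1],0])))*1000
for n,u,z in [("rear L",(410,180),38),("rear R",(487,179),38),("stop",(450,58),34),("flap edge",(440,163),41)]: print(n,inv(back(c,f(*u),z/1e3)).round(1))
a=cv2.cvtColor(c["pixels"],cv2.COLOR_RGB2BGR)
cv2.imwrite("pics/w10z.png",cv2.resize(a[15:135,250:350],None,fx=5,fy=5,interpolation=cv2.INTER_CUBIC))
E
```

```text
rear L [ 16.6 -10.4  38. ]
rear R [65.  -9.7 38. ]
stop [39.5 60.6 34. ]
flap edge [34.8  0.1 41. ]
```

View pics/w10z.png

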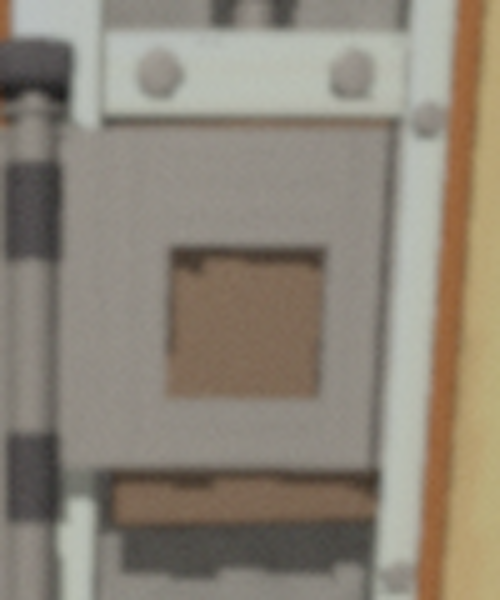

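The picture shows the flap lying flat on the tile, and the tile against the stop with its rear edge at jig y ≈ -10 mm, as specified. I'm handing the job in.

```bash
python3 -c "
from cell import env
print(env.sign_off(), env.get_obs()['time_s'])"
```

```text
the job is handed in; nothing more can be done
the job is handed in; nothing more can be done
```

The tile is loaded: it sits home against the end stop with the flap clamped flat on it. I handed the job in at about 16 s of the 51 s allowed.

**What I did:** One fingertip held the bar down, nearly at its limit (8–9 N). The other fingertip pushed the tile along the lane until it stopped moving and the push force rose from about 5 N to 16 N. I backed that finger off about 5 mm, let the bar up slowly, and raised the arm clear.

**Last checks:**
- **Tile home:** its rear edge measured at jig y = -10.4 mm on one side and -9.7 mm on the other (-10 expected). The stop face measured at +60.6 mm (+60 expected), and no gap to the stop is visible.
- **Robot clear:** the force on the tool was about 0 N, with the TCP 0.21 m above the bench.
- **Other things on the bench:** none looked moved in the last pictures. The arm partly hid a few of them from the top camera.

**One disagreement:** when the tile was home, the arm's own position reading put the pushing finger about 2 mm short of where the given sizes say it should be. The camera measurement of the tile and the stalled push both showed it home, so I went by those.

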